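# Eject the filled vial and hang the caddy

### The job

Press the lever of the filling block down fully so that the vial sunk in it rises, then stand that vial upright in the empty cup of the carrying caddy and let go of it while the caddy is on the worktop. Then take the caddy by its handle and hang it on the hook of the stand, so that it hangs free and still with both vials standing in their cups. The vials are open, so keep them upright, and leave the jar and the bottle where they are.

Things in the scene. Friction and masses are not known exactly. Their poses are not given: they have to be found in the camera images.
- block: filling block, fixed, aluminium, 88 x 84 x 88 mm high, with a round upright pocket 41 mm wide through its middle. Origin: on the worktop under the pocket's middle, z up. Its lever stands out on the -x side (to the robot). Block and stand stand on either side of the caddy and may change places
- lever (a joint): the block's ejector lever, rad: 0 = up as found (vial sunk), 0.60 = fully down (vial risen 40 mm, 0.0667 m per rad). Pressing its outer end down, with about 3 N, increases it; it stays where it is left. Pivot level along the block's y axis, 58 mm in front of (-x) the pocket's middle, 55 mm above the worktop
- lever_pad (a point): top of the black pressing pad at the lever's outer end (pad 30 mm along the lever, 32 mm wide). Lever up: 80 mm from the pivot towards the block's -x and 86 mm above the worktop; lever fully down: 83 mm from the pivot and 36 mm above the worktop
- vial_mid (a point): centre (half-way up) of the vial to be moved: open amber vial with tablets, 35 mm across, 82 mm high, about 45 g, z axis up. At the start it stands in the block's pocket with its rim 2 mm below the block's top; ejected, its upper 38 mm stand out, where it can be gripped
- caddy: loose steel caddy, about 180 g empty: plate 166 (x) x 136 (y) x 4 mm, two round cups, rigid upright handle. Origin: centre of its underside, z up. Handle: flat bar along its y axis over its middle, 8 mm thick (x), from 104 to 122 mm above the underside, 122 mm long, on a post at each end (y = +/-57 mm), with a grip tab on top of its middle
- grip_tab (a point): grip tab in the middle of the caddy's handle: upright plate 8 mm thick (caddy x), 40 mm wide (y), standing from the bar (122 mm) up to 160 mm above the underside. This point: its middle, 148 mm above the underside, 12 mm below its top. Pinch it from above, closing along the caddy's x, with the fingertips staying above the bar so that they clear the hook
- handle_mid (a point): middle of the underside of the caddy's handle bar (104 mm above the caddy's underside): the point that rests on the hook
- cup_a (a point): centre of the floor of the caddy's cup at caddy x = -56 mm, y = -40 mm, 4 mm above the caddy's underside. Cup: 45 mm inside, 51 mm outside, rim 50 mm above the underside. This cup is empty at the start. To keep the gripper clear of the handle, close the fingers along the caddy's y axis and hold the vial near its top
- cup_b (a point): centre of the floor of the caddy's other, like cup, at caddy x = +56 mm, y = +40 mm; the other vial stands in it at the start
- vial_other_mid (a point): centre (half-way up) of the other vial, like the first (35 mm across, 82 mm high), standing in cup_b of the caddy
- stand: hook stand, fixed. Origin: on the worktop below the hook's saddle, z up. The hook is a flat steel strip 16 mm wide (y), 5 mm thick, open upward, tip to the stand's -x (to the robot): tip at x = -26 mm, top 187 mm above the worktop. Behind the saddle the strip rises to 186 mm at x = +34 mm and runs level to a post at x = +110 mm. Foot plate x = -40 to +130 mm, 100 mm wide, 10 mm high
- saddle (a point): top of the strip in the hook's saddle, 170 mm above the worktop, 2 mm behind the stand's origin; level for about 20 mm along x. The middle of the handle's underside comes to rest here, the bar across the strip (caddy's x and y along the stand's): bring the bar above the tip, moving to the stand's +x, then lower it
- jar_mid (a point): centre (half-way up) of a wide amber jar, 68 mm across, 92 mm high, a bystander at the back
- bottle_mid (a point): centre (half-way up) of a white tablet bottle, 48 mm across, 88 mm high, a bystander at the back

How it is judged:
On the way, in this order (a step that is already met when the one before it is completed fails the run):
1. the lever is fully down (above 0.5 rad) and the vial has risen by more than 30 mm (value of joint lever above 0.5 rad and distance of vial_mid from where it was at the start of the episode above 0.03 m), for 0.1 s.
2. the vial stands released in the empty cup of the caddy, which is still on the worktop (horizontal distance between vial_mid and cup_a below 0.015 m and z of vial_mid in the frame of cup_a below 0.047 m and angle between vial_mid's own z axis and vertical below 0.35 rad and contact force between the fingers and vial below 0.1 N and height (world z) of caddy below 0.01 m and angle between caddy's own z axis and vertical below 0.1 rad), for 0.2 s.
At the end, for the whole second after the job is handed in: The caddy hangs in the hook's saddle (bar's underside middle within 22 mm of it), carried by the stand, over 30 mm above the worktop, tilted under 0.3 rad and still (under 40 mm/s), both vials standing on the floors of their cups: the ejected one in the cup that was empty, the other where it was (distance between handle_mid and saddle below 0.022 m and contact force between caddy and stand above 0.5 N and angle between caddy's own z axis and vertical below 0.3 rad and height (world z) of caddy above 0.03 m and linear speed of caddy below 0.04 m/s and z of vial_mid in the frame of cup_a below 0.047 m and distance between vial_mid and cup_a below 0.052 m and z of vial_other_mid in the frame of cup_b below 0.047 m and distance between vial_other_mid and cup_b below 0.052 m); the robot touches nothing.
It fails at once if a vial is tipped by more than 0.6 rad (angle between any of vial_mid, vial_other_mid's own z axis and vertical above 0.6 rad).
It fails at once if the jar or the bottle is displaced by more than 30 mm (distance of any of jar_mid, bottle_mid from where it was at the start of the episode above 0.03 m).
It also fails if it takes over 72 s, if anything falls off the work surface, if the arm or the gripper's body presses on something with over 40 N, if the wrist force passes 120 N, or if a joint passes its speed limit or range.

### The arm

A 7-joint arm with a two-finger parallel gripper is mounted at the origin on a cart in front of the work surface, level with it; the furniture and walls round the work are solid. World frame = base frame: x ahead of the robot, y to its left, z up, the work surface at z = 0. Lengths are in m, angles in rad, forces in N, time in s.
With the tool pointing down it reaches from about 0.4 to 0.85 m from the base axis. Payload 4.4 kg.
Tool frame: the origin (TCP) lies midway between the tips of the shut fingers; the grasp point (between the pads) lies 19 mm behind it (ctrl.pinch_z is the distance from the TCP to the grasp point, in m); z points along the fingers, y is the line along which they close (so a half turn about z gives the same grasp; the last joint's range is limited). The gripper opens to 94 mm and grips with 3 to 60 N. Pads are 16 mm wide; open, the fingers measure 119 mm over their backs; the gripper's body (75 mm by 177 mm) begins 78 mm behind the grasp point.
Start: joints at [-1.215, 0.628, 0.038, 1.517, -0.027, 0.996, -0.02], TCP at [0.266, 0.593, 0.205] pointing down, gripper open.
Joint ranges: [-3.06, 3.06], [-0.37, 2.12], [-1.25, 1.32], [0.18, 2.47], [-1.1, 4.24], [0.23, 1.98], [-2.94, 2.94]. Speed limits (rad/s): [2.57, 2.57, 3.14, 3.14, 3.14, 3.14, 3.14].

### API

Orientations are given as a unit quaternion [w, x, y, z].
In Python, from bench import ctrl gives the robot as it stands. The module is installed in compiled form; this text tells all that it offers.
- The arm moves only by the tool jog_arm, never from a script. Its arguments are lists of equal length, an entry for each row: "grip": the gripper's target within -1 to 1 (fully open at 1, half-way at 0, shut at -1); "xyz": the shift along the world's x, y, z in m, a list of three; "turn": the turn, a rotation vector about the world's x, y, z in degrees, a list of three. In form: {"grip": [grip, ...], "xyz": [[x, y, z], ...], "turn": [[wx, wy, wz], ...]}. A call has 1 to 12 rows; each row shifts and turns the commanded pose from where the row before left it; what a row does not reach is not made up. A row lasts 1/10 s, in which the tool goes at most 50 mm and 8.59 degrees, less where a joint would pass 70% of its speed; a pose out of reach is approached as far as the arm can. A call with a gripper value outside its range is refused whole. The fingers move at their own pace and stop on an object; "grip_force" is the grip in N (left out, the last holds). Time passes only in rows, so rows that do not move let the fingers close. It gives the time, the measured TCP pose, the force and the opening at its end, in the units of the state.
- ctrl.get_state(): the state, without advancing time (a new reading comes with each control period).
- ctrl.capture(name): name is "scene" or "top" or "wrist"; returns a dict with "image" (420x560x3 uint8, red, green, blue), "fx", "fy", "cx", "cy" (pixels), "rvec" (rotation vector, rad) and "tvec" (3), from world to camera coordinates, as OpenCV has them; the wrist camera has in their place "hand_eye" (4x4, takes a point from camera to tool coordinates, whose origin is the TCP and whose axes are the flange's). Camera axes: x right, y down, z forward; pixel columns grow to the right and rows downward; lengths in m; the calibration is good to about 2 mm. A picture is of the moment at which its call begins: read the wrist's pose just before it. There is no depth.
- ctrl.finish_job(): hands the job in, once; it reports no verdict.
Trained networks look in a picture, given as the dict that the camera call returned (one of the last four; its "shot" number tells which), for a name from the list of things; names that differ only in an ending like _2 or _b are one class to them, and where a whole thing is asked for, a point or a joint stands for the part that bears it (a point fixed in the world has none). Each returns a list of dicts, best first, with "p" (0 to 1); they miss things now and then, are a little off and sometimes report something else, mostly with a low value. They report only what shows in the picture. A call takes as long as a camera call.
- ctrl.look_for(thing, picture): "centre" ([x, y, z] in m, in world coordinates, good to about 4 mm: the middle of the surface that is visible of it).
The state is a dict: "time_s": time; "q": joint angles; "joint_vel": joint speeds; "joint_torque": joint torques, N m; "ee_pos": TCP position; "tool_rot": TCP orientation; "ft_force": force on the tool from outside, world axes, zero at the start; "ft_torque": the same for the moment, N m; "opening": opening from 0.0 (shut) to 1.0 (fully open).
Only numpy, scipy, OpenCV 4.12 (cv2) and the standard library are available. Lean on these libraries where they do the work, as an engineer would, in place of code of your own. Each camera call takes 0.05 s, during which the arm holds its last target. There are 200 camera calls.

## Working session

There is one attempt and no reset: what is moved stays moved. The work goes in short steps, Python scripts to look and compute and a tool call to move; the robot and the scene stay as the last step left them, time stands still between calls to the robot, and variables do not carry over. Pictures are saved under pics/ and viewed, on a budget of 10 in all, crops included, one or two more only if the job needs it, and the job is handed in when it is done.

Besides the shell and the picture viewer there is one more tool, called after ">>>" in YAML: its name, and indented under it one key for each argument. jog_arm: Moves the arm, as the interface text tells. Its arguments: {"type":"object","properties":{"grip":{"type":"array"},"xyz":{"type":"array"},"turn":{"type":"array"},"grip_force":{"type":"number"}},"required":["grip","xyz","turn"]}

```bash
mkdir -p pics
cat > h.py <<'E'
from bench import ctrl
import numpy as np, cv2
def save(c,n): cv2.imwrite(f'pics/{n}.png',c['image'][:,:,::-1])
def proj(c,P):
    p,_=cv2.projectPoints(np.array(P,float).reshape(-1,3),np.array(c['rvec'],float),np.array(c['tvec'],float),np.array([[c['fx'],0,c['cx']],[0,c['fy'],c['cy']],[0,0,1.]]),None)
    return p.reshape(-1,2)
def unproj(c,uv,z):
    R,_=cv2.Rodrigues(np.array(c['rvec'],float)); t=np.array(c['tvec'],float).ravel()
    o=-R.T@t; d=R.T@np.array([(uv[0]-c['cx'])/c['fx'],(uv[1]-c['cy'])/c['fy'],1.])
    return o+d*(z-o[2])/d[2]
E
python3 - <<'E'
from h import *
s=ctrl.get_state(); print(s['time_s'],s['ee_pos'],s['tool_rot'],s['ft_force'],ctrl.pinch_z)
for n in ['top','scene']:
    c=ctrl.capture(n); save(c,n+'0')
    for t in ['block','lever_pad','vial_mid','caddy','grip_tab','cup_a','stand','saddle','jar_mid','bottle_mid']:
        print(n,t,[(np.round(d['centre'],3).tolist(),round(d['p'],2)) for d in ctrl.look_for(t,c)[:3]])
E
```

```text
0.0 [0.26579478 0.59245178 0.20457934] [-1.97982170e-04  2.09333932e-01  9.77843780e-01 -8.99097502e-04] [-1.04543775  0.06067119  0.04542407] 0.0188
top block [([0.546, 0.274, 0.087], 0.8)]
top lever_pad [([0.59, 0.036, 0.067], 0.59)]
top vial_mid [([0.565, 0.288, 0.066], 0.67)]
top caddy [([0.536, -0.016, 0.006], 0.62)]
top grip_tab [([0.535, -0.019, 0.006], 0.68)]
top cup_a [([0.532, -0.02, 0.006], 0.62), ([0.541, 0.277, 0.09], 0.52)]
top stand [([0.592, -0.293, 0.009], 0.75)]
top saddle [([0.593, -0.29, 0.014], 0.94)]
top jar_mid [([0.683, 0.089, 0.091], 0.7)]
top bottle_mid [([0.673, -0.076, 0.085], 0.91), ([0.687, 0.09, 0.093], 0.68)]
scene block [([0.526, 0.299, 0.072], 0.75), ([0.6, -0.283, 0.011], 0.58), ([0.439, 0.301, 0.084], 0.22)]
scene lever_pad [([0.439, 0.303, 0.083], 0.92)]
scene vial_mid [([0.578, 0.284, 0.077], 0.59)]
scene caddy [([0.53, -0.017, 0.0], 0.82)]
scene grip_tab [([0.528, -0.018, 0.005], 0.65), ([0.672, 0.104, 0.065], 0.64)]
scene cup_a [([0.536, -0.011, 0.005], 0.56), ([0.584, 0.038, 0.071], 0.45)]
scene stand [([0.593, -0.284, 0.012], 0.78)]
scene saddle [([0.597, -0.288, 0.008], 0.89)]
scene jar_mid [([0.673, 0.107, 0.066], 0.62)]
scene bottle_mid [([0.667, -0.064, 0.06], 0.73), ([0.532, -0.016, 0.004], 0.58)]
```

View pics/top0.png

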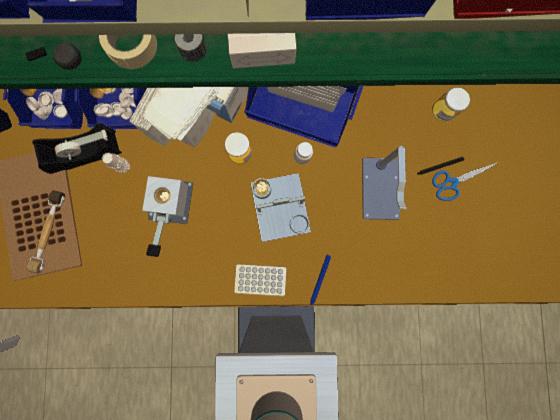

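View pics/scene0.png

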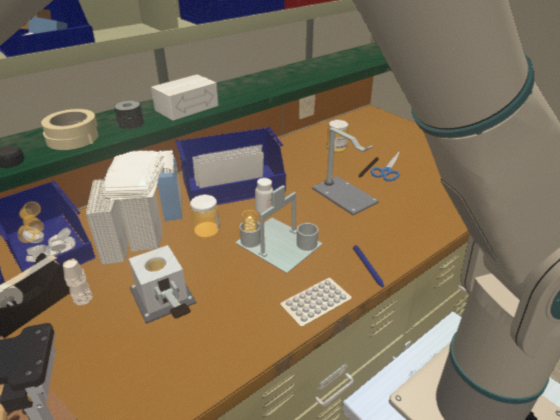

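Run:
```python
import cv2,numpy as np
i=cv2.imread('pics/top0.png')
f=lambda x,y:cv2.resize(i[y:y+105,x:x+66],None,fx=4,fy=4,interpolation=cv2.INTER_CUBIC)
o=np.hstack([f(140,168),f(247,150),f(354,130)])
for k,(x,y) in enumerate([(140,168),(247,150),(354,130)]):
    for j in range(0,105,10): cv2.putText(o,str(y+j),(k*264,j*4+4),0,.3,(0,0,255)); 
    for j in range(0,66,10): cv2.line(o,(k*264+j*4,0),(k*264+j*4,5),(0,0,255)); cv2.putText(o,str(x+j),(k*264+j*4,14),0,.3,(0,0,255))
cv2.imwrite('pics/crop0.png',o)
```

```text
(no output)
```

View pics/crop0.png

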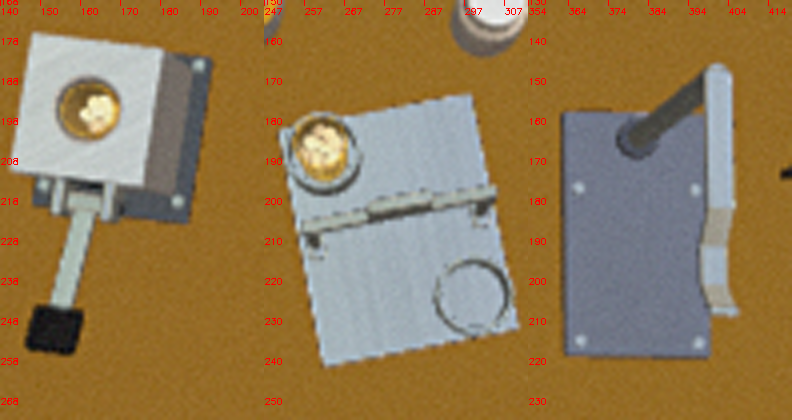

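Run:
```python
from h import *
from scipy.optimize import least_squares
c=ctrl.capture('top')
print(c['fx'],unproj(c,(280,210),0),unproj(c,(281,210),0))
def fit(M,P,g):
    M=np.array(M,float);P=np.array(P,float)
    def w(p):
        a=p[2];R=np.array([[np.cos(a),-np.sin(a),0],[np.sin(a),np.cos(a),0],[0,0,1]]);return M@R.T+[p[0],p[1],0]
    r=least_squares(lambda p:(proj(c,w(p))-P).ravel(),g)
    print(np.round(r.x,4),np.round(np.degrees(r.x[2]),1),np.round(r.fun.reshape(-1,2),1).tolist())
    return r.x
h=.044;k=.042
fit([[h,k,.088],[h,-k,.088],[-h,-k,.088],[-h,k,.088],[0,0,.088],[-.138,0,.086]],[(148.2,176.2),(180.7,180.5),(176.2,214),(142.5,210.5),(162,195),(153.5,250.5)],[.55,.28,0])
fit([[.083,.068,.004],[.083,-.068,.004],[-.083,-.068,.004],[-.083,.068,.004],[0,0,.16],[0,.061,.122],[0,-.061,.122]],[(250.7,182),(298.5,173.7),(310.5,232),(262.2,241.5),(281,202),(256.5,206.7),(305,198)],[.55,0,0])
fit([[.13,.05,.01],[.13,-.05,.01],[-.04,-.05,.01],[-.04,.05,.01],[0.002,0,.170],[-.026,0,.187]],[(362.5,158),(398,158.7),(399.2,219.2),(363.2,218.7),(400.2,196.2),(403,208)],[.55,-.28,0])
```

```text
378.97150294215265 [ 0.53148496 -0.01511893  0.        ] [ 0.53145502 -0.0178606   0.        ]
[ 0.5641  0.283  -0.1278] -7.3 [[-0.0, 0.0], [0.2, -0.4], [-0.4, 0.5], [0.2, 0.1], [-0.1, 0.2], [0.1, -0.4]]
[ 0.5386 -0.0162  0.1777] 10.2 [[-0.2, 0.4], [0.4, -0.4], [0.3, 0.5], [-0.7, 0.5], [0.1, -1.3], [-0.4, 0.5], [0.6, -0.2]]
[ 0.5422 -0.2901 -0.0271] -1.6 [[-0.3, -0.5], [0.4, -0.6], [0.6, 0.4], [-0.4, 0.3], [-0.1, 0.3], [-0.2, -0.1]]
```

>>> jog_arm:
  grip: [-1, -1, -1, -1, -1, -1, -1, -1, -1, -1, -1, -1]
  xyz:
    - [0.013, -0.024, -0.005]
    - [0.013, -0.024, -0.005]
    - [0.013, -0.024, -0.005]
    - [0.013, -0.024, -0.005]
    - [0.013, -0.024, -0.005]
    - [0.013, -0.024, -0.005]
    - [0.013, -0.024, -0.005]
    - [0.013, -0.024, -0.005]
    - [0.013, -0.024, -0.005]
    - [0.013, -0.024, -0.005]
    - [0.013, -0.024, -0.005]
    - [0.016, -0.027, 0]
  turn:
    - [0, 0, 2.9]
    - [0, 0, 2.9]
    - [0, 0, 2.9]
    - [0, 0, 2.9]
    - [0, 0, 2.9]
    - [0, 0, 2.9]
    - [0, 0, 2.9]
    - [0, 0, 2.9]
    - [0, 0, 2.9]
    - [0, 0, 2.9]
    - [0, 0, 2.9]
    - [0, 0, 2.5]
  grip_force: 15

```text
time_s: 2.35
ee_pos: [0.425, 0.3013, 0.1501]
tool_rot: [-0.0, -0.091, 0.996, -0.0]
ft_force: [0.4, -0.2, 0.4]
opening: 0.021
```

>>> jog_arm:
  grip: [-1, -1, -1, -1, -1, -1, -1, -1, -1, -1, -1, -1]
  xyz:
    - [0, 0, -0.012]
    - [0, 0, -0.012]
    - [0, 0, -0.012]
    - [0, 0, -0.012]
    - [0, 0, -0.01]
    - [0, 0, -0.009]
    - [0, 0, -0.009]
    - [0, 0, -0.009]
    - [0, 0, -0.009]
    - [0, 0, -0.009]
    - [0, 0, -0.009]
    - [0, 0, -0.007]
  turn:
    - [0, 0, 0]
    - [0, 0, 0]
    - [0, 0, 0]
    - [0, 0, 0]
    - [0, 0, 0]
    - [0, 0, 0]
    - [0, 0, 0]
    - [0, 0, 0]
    - [0, 0, 0]
    - [0, 0, 0]
    - [0, 0, 0]
    - [0, 0, 0]

```text
time_s: 3.55
ee_pos: [0.4269, 0.3025, 0.0345]
tool_rot: [0.002, -0.089, 0.996, 0.0]
ft_force: [-12.3, -8.6, 90.4]
opening: 0.007
```

Run:
```python
from h import *
s=ctrl.get_state(); print(s['ee_pos'],s['ft_force'])
c=ctrl.capture('scene'); i=c['image'][230:340,100:220][:,:,::-1]
cv2.imwrite('pics/s1.png',cv2.resize(i,None,fx=4,fy=4))
```

```text
[0.42692045 0.30246563 0.03452514] [-12.29786693  -8.63799996  90.43766378]
```

View pics/s1.png

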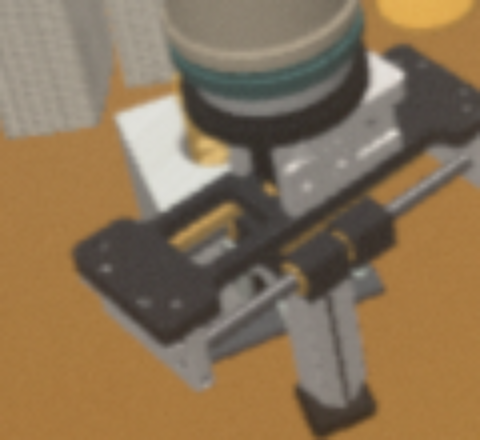

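>>> jog_arm:
  grip: [-1, -1, -1, -1, 1, 1, 1, 1, 1, 1, 1, 1]
  xyz:
    - [0, 0, 0.006]
    - [0, 0, 0.02]
    - [0, 0, 0.03]
    - [0, 0, 0.03]
    - [0, 0, 0.03]
    - [0.02, -0.002, 0.01]
    - [0.025, -0.004, 0]
    - [0.025, -0.004, 0]
    - [0.025, -0.004, 0]
    - [0.025, -0.004, 0]
    - [0.017, -0.002, 0]
    - [0, 0, 0]
  turn:
    - [0, 0, 0]
    - [0, 0, 0]
    - [0, 0, 0]
    - [0, 0, 0]
    - [0, 0, 0]
    - [0, 0, 0]
    - [0, 0, 0]
    - [0, 0, 0]
    - [0, 0, 0]
    - [0, 0, 0]
    - [0, 0, 0]
    - [0, 0, 0]

```text
time_s: 4.8
ee_pos: [0.5647, 0.2802, 0.1564]
tool_rot: [0.001, -0.087, 0.996, -0.001]
ft_force: [-0.6, -0.6, 0.1]
opening: 0.65
```

Run:
```python
from h import *
s=ctrl.get_state(); print(s['ee_pos'],s['tool_rot'],s['ft_force'],s['opening'])
c=ctrl.capture('wrist'); save(c,'w1')
print(c['hand_eye'],c['fx'],c['cx'],c['cy'])
for t in ['vial_mid','block']: print(t,[(np.round(d['centre'],3).tolist(),round(d['p'],2)) for d in ctrl.look_for(t,c)[:3]])
from scipy.spatial.transform import Rotation as Ro
q=s['tool_rot'];R=Ro.from_quat([q[1],q[2],q[3],q[0]]).as_matrix();T=np.eye(4);T[:3,:3]=R;T[:3,3]=s['ee_pos']
W=np.linalg.inv(T@np.array(c['hand_eye']))
P=np.array([[.5641,.283,.126,1],[.5641,.283,.088,1]])@W.T
print(P[:,:2]/P[:,2:3]*c['fx']+[c['cx'],c['cy']])
```

```text
[0.56467258 0.28023383 0.15642219] [ 6.69024303e-04 -8.73675845e-02  9.96175755e-01 -5.67960280e-04] [-0.59693557 -0.58635314  0.05157895] 0.6501032450623437
[[ 1.24784332e-03 -9.65015461e-01 -2.62190014e-01  7.65054166e-02]
 [ 9.99998828e-01  1.43662159e-03 -5.28319841e-04 -4.17451974e-04]
 [ 8.86504650e-04 -2.62189047e-01  9.65016123e-01 -1.79658009e-01]
 [ 0.00000000e+00  0.00000000e+00  0.00000000e+00  1.00000000e+00]] 355.43997461790025 276.2137123698663 206.22803476575336
vial_mid [([0.567, 0.288, 0.101], 0.6)]
block [([0.532, 0.293, 0.089], 0.66)]
[[281.59103801 235.96839486]
 [280.94239263 218.05246698]]
```

View pics/w1.png

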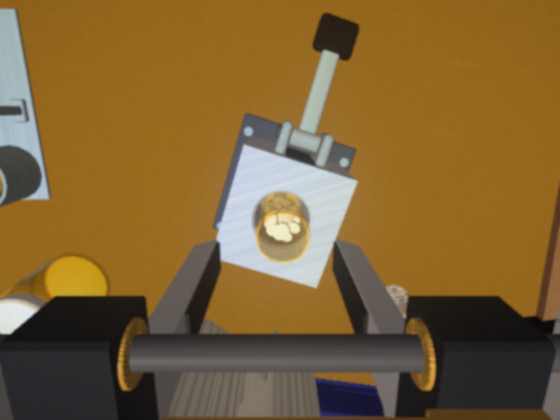

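>>> jog_arm:
  grip: [1, 1, 1, 1, -1, -1, -1, -1, -1, -1]
  xyz:
    - [-0.001, 0.003, 0]
    - [0, 0, -0.025]
    - [0, 0, -0.025]
    - [0, 0, -0.011]
    - [0, 0, 0]
    - [0, 0, 0]
    - [0, 0, 0]
    - [0, 0, 0]
    - [0, 0, 0]
    - [0, 0, 0]
  turn:
    - [0, 0, 0]
    - [0, 0, 0]
    - [0, 0, 0]
    - [0, 0, 0]
    - [0, 0, 0]
    - [0, 0, 0]
    - [0, 0, 0]
    - [0, 0, 0]
    - [0, 0, 0]
    - [0, 0, 0]
  grip_force: 12

```text
time_s: 5.95
ee_pos: [0.5614, 0.2851, 0.0969]
tool_rot: [0.0, -0.089, 0.996, 0.0]
ft_force: [-1.0, -0.6, -0.7]
opening: 0.526
```

>>> jog_arm:
  grip: [-1, -1, -1, -1, -1, -1, -1, -1]
  xyz:
    - [0.002, -0.002, -0.002]
    - [0, 0, 0]
    - [0, 0, 0]
    - [0, 0, 0]
    - [0, 0, 0]
    - [0, 0, 0]
    - [0, 0, 0]
    - [0, 0, 0]
  turn:
    - [0, 0, 0]
    - [0, 0, 0]
    - [0, 0, 0]
    - [0, 0, 0]
    - [0, 0, 0]
    - [0, 0, 0]
    - [0, 0, 0]
    - [0, 0, 0]

```text
time_s: 6.75
ee_pos: [0.5631, 0.2831, 0.0945]
tool_rot: [-0.0, -0.089, 0.996, -0.0]
ft_force: [0.3, -0.5, -0.7]
opening: 0.364
```

>>> jog_arm:
  grip: [-1, -1, -1, -1, -1, -1, -1, -1]
  xyz:
    - [0, 0, 0.006]
    - [0, 0, 0.015]
    - [0, 0, 0.022]
    - [0, 0, 0.022]
    - [0, 0, 0.022]
    - [0, 0, 0.022]
    - [0, 0, 0.015]
    - [0, 0, 0.006]
  turn:
    - [0, 0, 0]
    - [0, 0, 0]
    - [0, 0, 0]
    - [0, 0, 0]
    - [0, 0, 0]
    - [0, 0, 0]
    - [0, 0, 0]
    - [0, 0, 0]

```text
time_s: 7.55
ee_pos: [0.5642, 0.2837, 0.2277]
tool_rot: [0.002, -0.089, 0.996, 0.001]
ft_force: [0.4, -0.7, 0.0]
opening: 0.367
```

>>> jog_arm:
  grip: [-1, -1, -1, -1, -1, -1, -1, -1, -1, -1, -1, -1]
  xyz:
    - [-0.003, -0.01, 0]
    - [-0.005, -0.023, 0]
    - [-0.007, -0.035, 0]
    - [-0.008, -0.038, 0]
    - [-0.008, -0.038, 0]
    - [-0.008, -0.038, 0]
    - [-0.008, -0.038, 0]
    - [-0.008, -0.038, 0]
    - [-0.007, -0.035, 0]
    - [-0.005, -0.032, 0]
    - [-0.004, -0.018, 0]
    - [-0.002, -0.006, 0]
  turn:
    - [0, 0, 0]
    - [0, 0, 0]
    - [0, 0, 0]
    - [0, 0, 0]
    - [0, 0, 0]
    - [0, 0, 0]
    - [0, 0, 0]
    - [0, 0, 0]
    - [0, 0, 0]
    - [0, 0, 0]
    - [0, 0, 0]
    - [0, 0, 0]

```text
time_s: 8.75
ee_pos: [0.4883, -0.069, 0.2239]
tool_rot: [-0.001, -0.087, 0.996, -0.0]
ft_force: [0.3, -0.3, -0.5]
opening: 0.371
```

>>> jog_arm:
  grip: [-1, -1]
  xyz:
    - [0, 0, 0]
    - [0, 0, 0]
  turn:
    - [0, 0, 0]
    - [0, 0, 0]

```text
time_s: 8.95
ee_pos: [0.49, -0.0647, 0.2243]
tool_rot: [-0.0, -0.09, 0.996, 0.0]
ft_force: [0.6, 0.3, -1.2]
opening: 0.365
```

```bash
cat >> h.py <<'E'
from scipy.spatial.transform import Rotation as Ro
def wproj(s,c,P):
    q=s['tool_rot'];T=np.eye(4);T[:3,:3]=Ro.from_quat([q[1],q[2],q[3],q[0]]).as_matrix();T[:3,3]=s['ee_pos']
    W=np.linalg.inv(T@np.array(c['hand_eye']));P=np.c_[np.array(P,float).reshape(-1,3),np.ones(len(P))]@W.T
    return P[:,:2]/P[:,2:3]*c['fx']+[c['cx'],c['cy']]
E
python3 - <<'E'
from h import *
s=ctrl.get_state(); print(s['ee_pos'],s['tool_rot'],s['ft_force'],s['opening'])
c=ctrl.capture('wrist'); im=c['image'][:,:,::-1].copy()
th=np.linspace(0,2*np.pi,60)
for col,z,x,y,r in [((0,0,255),.05,.4906,-.0655,.0225),((255,0,0),s['ee_pos'][2]+.031,s['ee_pos'][0],s['ee_pos'][1],.0175)]:
    p=wproj(s,c,np.c_[x+r*np.cos(th),y+r*np.sin(th),0*th+z]); cv2.polylines(im,[p.astype(int)],True,col,1)
cv2.imwrite('pics/w2.png',im)
E
```

```text
[ 0.48998885 -0.06474823  0.22428185] [-1.41126876e-04 -8.98161456e-02  9.95958265e-01  4.17329712e-04] [ 0.62644713  0.29885744 -1.23314306] 0.36530785942543237
```

View pics/w2.png

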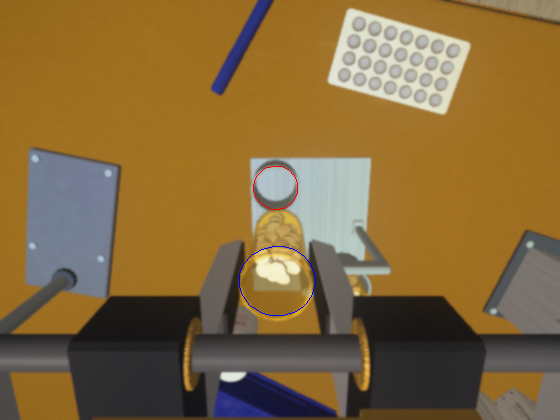

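>>> jog_arm:
  grip: [-1, -1, -1, -1, -1, -1, -1, -1, -1, -1, -1, -1]
  xyz:
    - [0, -0.001, -0.008]
    - [0, 0, -0.02]
    - [0, 0, -0.022]
    - [0, 0, -0.022]
    - [0, 0, -0.02]
    - [0, 0, -0.015]
    - [0, 0, -0.013]
    - [0, 0, -0.013]
    - [0, 0, -0.013]
    - [0, 0, -0.012]
    - [0, 0, -0.007]
    - [0, 0, -0.002]
  turn:
    - [0, 0, 0]
    - [0, 0, 0]
    - [0, 0, 0]
    - [0, 0, 0]
    - [0, 0, 0]
    - [0, 0, 0]
    - [0, 0, 0]
    - [0, 0, 0]
    - [0, 0, 0]
    - [0, 0, 0]
    - [0, 0, 0]
    - [0, 0, 0]

```text
time_s: 10.2
ee_pos: [0.4896, -0.0665, 0.0565]
tool_rot: [-0.001, -0.09, 0.996, 0.0]
ft_force: [0.0, 0.2, -0.7]
opening: 0.367
```

>>> jog_arm:
  grip: [-1, -1]
  xyz:
    - [0, 0, -0.001]
    - [0, 0, 0]
  turn:
    - [0, 0, 0]
    - [0, 0, 0]

```text
time_s: 10.4
ee_pos: [0.4904, -0.0669, 0.0567]
tool_rot: [0.0, -0.089, 0.996, -0.0]
ft_force: [0.5, 0.3, -0.3]
opening: 0.37
```

>>> jog_arm:
  grip: [-1, -1, 0.1, 0.1, 0.1, 0.1, 0.1, 0.1]
  xyz:
    - [0, 0.001, -0.002]
    - [0, 0, 0]
    - [0, 0, 0]
    - [0, 0, 0]
    - [0, 0, 0]
    - [0, 0, 0]
    - [0, 0, 0]
    - [0, 0, 0]
  turn:
    - [0, 0, 0]
    - [0, 0, 0]
    - [0, 0, 0]
    - [0, 0, 0]
    - [0, 0, 0]
    - [0, 0, 0]
    - [0, 0, 0]
    - [0, 0, 0]

```text
time_s: 11.2
ee_pos: [0.4901, -0.066, 0.0545]
tool_rot: [-0.0, -0.089, 0.996, 0.0]
ft_force: [-0.3, -0.4, 0.3]
opening: 0.549
```

>>> jog_arm:
  grip: [0.1, 0.1, 0.1, 0.1, 0.1, 0.1, 0.1, 0.1, 0.1]
  xyz:
    - [0, 0, 0.006]
    - [0, 0, 0.015]
    - [0, 0, 0.022]
    - [0, 0, 0.025]
    - [0, 0, 0.025]
    - [0, 0, 0.025]
    - [0, 0, 0.025]
    - [0, 0, 0.015]
    - [0, 0, 0.007]
  turn:
    - [0, 0, 0]
    - [0, 0, 0]
    - [0, 0, 0]
    - [0, 0, 0]
    - [0, 0, 0]
    - [0, 0, 0]
    - [0, 0, 0]
    - [0, 0, 0]
    - [0, 0, 0]

```text
time_s: 12.1
ee_pos: [0.4908, -0.066, 0.2214]
tool_rot: [0.001, -0.089, 0.996, -0.0]
ft_force: [0.4, -0.4, -0.4]
opening: 0.552
```

>>> jog_arm:
  grip: [0, 0, 0, 0, 0, 0, 0, 0, 0, 0, 0, 0]
  xyz:
    - [0.002, 0.002, 0]
    - [0.004, 0.004, 0]
    - [0.005, 0.005, 0]
    - [0.005, 0.005, 0]
    - [0.005, 0.005, 0]
    - [0.005, 0.005, 0]
    - [0.005, 0.005, 0]
    - [0.005, 0.005, 0]
    - [0.005, 0.005, 0]
    - [0.004, 0.005, 0]
    - [0.003, 0.004, 0]
    - [0, 0, 0]
  turn:
    - [0, 0, -8.2]
    - [0, 0, -8.2]
    - [0, 0, -8.2]
    - [0, 0, -8.2]
    - [0, 0, -8.2]
    - [0, 0, -8.2]
    - [0, 0, -8.2]
    - [0, 0, -8.2]
    - [0, 0, -8.2]
    - [0, 0, -8.2]
    - [0, 0, -8]
    - [0, 0, 0]

```text
time_s: 13.3
ee_pos: [0.538, -0.0151, 0.2189]
tool_rot: [-0.0, 0.641, 0.768, -0.0]
ft_force: [-0.9, 0.4, 0.7]
opening: 0.5
```

Run:
```python
from h import *
s=ctrl.get_state(); print(s['ee_pos'],s['tool_rot'],s['ft_force'],s['opening'],s['q'])
q=s['tool_rot'];print(np.degrees(np.arctan2(*Ro.from_quat([q[1],q[2],q[3],q[0]]).as_matrix()[[1,0],1])))
c=ctrl.capture('wrist'); im=c['image'][:,:,::-1].copy()
a=np.radians(10.2);R=np.array([[np.cos(a),-np.sin(a)],[np.sin(a),np.cos(a)]])
for z,X,Y in [(.16,.004,.02),(.122,.004,.061),(.004,.083,.068)]:
    p=np.array([[X,Y],[X,-Y],[-X,-Y],[-X,Y]])@R.T+[.5386,-.0162]
    cv2.polylines(im,[wproj(s,c,np.c_[p,[z]*4]).astype(int)],True,(0,0,255),1)
cv2.imwrite('pics/w3.png',im)
```

```text
[ 0.53795584 -0.0150548   0.21891151] [-3.65942023e-04  6.40866427e-01  7.67652230e-01 -3.76395090e-04] [-0.8671295   0.40081589  0.69340719] 0.5002956372025884 [-0.21515227  0.46465007  0.27950996  1.81869839 -0.16072634  0.88133465
  0.31846255]
10.28707481995506
```

View pics/w3.png

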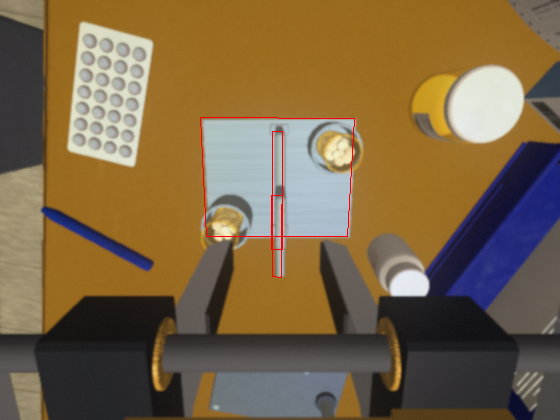

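>>> jog_arm:
  grip: [0, 0, 0, 0, 0, 0, -1, -1, -1, -1, -1, -1]
  xyz:
    - [0.001, -0.001, -0.01]
    - [0, 0, -0.02]
    - [0, 0, -0.025]
    - [0, 0, -0.02]
    - [0, 0, -0.011]
    - [0, 0, -0.003]
    - [0, 0, 0]
    - [0, 0, 0]
    - [0, 0, 0]
    - [0, 0, 0]
    - [0, 0, 0]
    - [0, 0, 0]
  turn:
    - [0, 0, 0]
    - [0, 0, 0]
    - [0, 0, 0]
    - [0, 0, 0]
    - [0, 0, 0]
    - [0, 0, 0]
    - [0, 0, 0]
    - [0, 0, 0]
    - [0, 0, 0]
    - [0, 0, 0]
    - [0, 0, 0]
    - [0, 0, 0]
  grip_force: 40

```text
time_s: 14.55
ee_pos: [0.5398, -0.0168, 0.1309]
tool_rot: [0.001, 0.641, 0.767, 0.001]
ft_force: [0.6, 0.6, -0.1]
opening: 0.081
```

>>> jog_arm:
  grip: [-1, -1, -1, -1, -1, -1]
  xyz:
    - [0, 0, 0]
    - [0, 0, 0]
    - [0, 0, 0]
    - [0, 0, 0]
    - [0, 0, 0]
    - [0, 0, 0]
  turn:
    - [0, 0, 0]
    - [0, 0, 0]
    - [0, 0, 0]
    - [0, 0, 0]
    - [0, 0, 0]
    - [0, 0, 0]

```text
time_s: 15.15
ee_pos: [0.5399, -0.0168, 0.1308]
tool_rot: [0.001, 0.641, 0.767, 0.001]
ft_force: [2.8, 1.0, 4.0]
opening: 0.08
```

>>> jog_arm:
  grip: [-1, -1, -1, -1, -1, -1, -1, -1, -1, -1]
  xyz:
    - [0, 0, 0.003]
    - [0, 0, 0.007]
    - [0, 0, 0.012]
    - [0, 0, 0.015]
    - [0, 0, 0.018]
    - [0, 0, 0.018]
    - [0, 0, 0.015]
    - [0, 0, 0.01]
    - [0, 0, 0.005]
    - [0, 0, 0]
  turn:
    - [0, 0, 0]
    - [0, 0, 0]
    - [0, 0, 0]
    - [0, 0, 0]
    - [0, 0, 0]
    - [0, 0, 0]
    - [0, 0, 0]
    - [0, 0, 0]
    - [0, 0, 0]
    - [0, 0, 0]

```text
time_s: 16.15
ee_pos: [0.5391, -0.017, 0.234]
tool_rot: [0.0, 0.641, 0.767, 0.0]
ft_force: [-0.3, -0.3, -3.5]
opening: 0.083
```

>>> jog_arm:
  grip: [-1, -1, -1, -1, -1, -1, -1, -1, -1, -1, -1, -1]
  xyz:
    - [-0.003, 0, 0]
    - [-0.006, 0, 0]
    - [-0.01, 0, 0]
    - [-0.015, 0, 0]
    - [-0.018, 0, 0]
    - [-0.018, 0, 0]
    - [-0.018, -0.004, 0]
    - [-0.015, -0.01, 0]
    - [-0.012, -0.015, 0]
    - [-0.008, -0.018, 0]
    - [-0.004, -0.022, 0]
    - [-0.001, -0.025, 0]
  turn:
    - [0, 0, -1]
    - [0, 0, -1]
    - [0, 0, -1]
    - [0, 0, -1]
    - [0, 0, -1]
    - [0, 0, -1]
    - [0, 0, -1]
    - [0, 0, -1]
    - [0, 0, -1]
    - [0, 0, -1]
    - [0, 0, -1]
    - [0, 0, -0.9]

```text
time_s: 17.35
ee_pos: [0.4098, -0.1119, 0.2335]
tool_rot: [-0.0, 0.718, 0.696, 0.0]
ft_force: [0.7, 0.1, -2.6]
opening: 0.081
```

>>> jog_arm:
  grip: [-1, -1, -1, -1, -1, -1, -1, -1, -1, -1, -1]
  xyz:
    - [0, -0.025, 0]
    - [0, -0.025, 0]
    - [0, -0.025, 0]
    - [0, -0.025, 0]
    - [0, -0.024, 0]
    - [0, -0.02, 0]
    - [0, -0.015, 0]
    - [0, -0.01, 0]
    - [0, -0.006, 0]
    - [0, -0.001, 0]
    - [0, 0, 0]
  turn:
    - [0, 0, 0]
    - [0, 0, 0]
    - [0, 0, 0]
    - [0, 0, 0]
    - [0, 0, 0]
    - [0, 0, 0]
    - [0, 0, 0]
    - [0, 0, 0]
    - [0, 0, 0]
    - [0, 0, 0]
    - [0, 0, 0]

```text
time_s: 18.45
ee_pos: [0.4111, -0.2862, 0.2334]
tool_rot: [-0.0, 0.717, 0.697, 0.0]
ft_force: [0.1, 0.9, -2.4]
opening: 0.081
```

Run:
```python
from h import *
s=ctrl.get_state(); print(s['ee_pos'],s['ft_force'],s['ft_torque'],s['opening'],s['q'])
q=s['tool_rot'];print(np.degrees(np.arctan2(*Ro.from_quat([q[1],q[2],q[3],q[0]]).as_matrix()[[1,0],1])))
c=ctrl.capture('wrist'); im=c['image'][:,:,::-1].copy()
a=np.radians(-1.6);R=np.array([[np.cos(a),-np.sin(a)],[np.sin(a),np.cos(a)]])
S=np.array([.5422,-.2901])
def st(L): L=np.array(L,float); return np.c_[L[:,:2]@R.T+S,L[:,2]]
for L in [[(-.04,.05,.01),(-.04,-.05,.01),(.13,-.05,.01),(.13,.05,.01)],[(-.026,.008,.187),(-.026,-.008,.187),(-.008,-.008,.17),(-.008,.008,.17)],[(.034,.008,.186),(.034,-.008,.186),(.11,-.008,.186),(.11,.008,.186)]]:
    cv2.polylines(im,[wproj(s,c,st(L)).astype(int)],True,(0,0,255),1)
t=ctrl.capture('scene')['image'][100:320,180:480][:,:,::-1]
im=cv2.resize(im,(448,336));t=cv2.resize(t,(350,257));o=np.zeros((336,798,3),np.uint8);o[:,:448]=im;o[:257,448:]=t
cv2.imwrite('pics/w4.png',o)
```

```text
[ 0.41110316 -0.28624807  0.23336941] [ 0.09287783  0.88127018 -2.40535367] [0.00321536 0.03637608 0.01026244] 0.08147762977225903 [ 0.26142855  0.40512134  0.40867011  1.89706449 -0.20512145  0.88068767
  0.74350799]
-1.6319384119555453
```

View pics/w4.png

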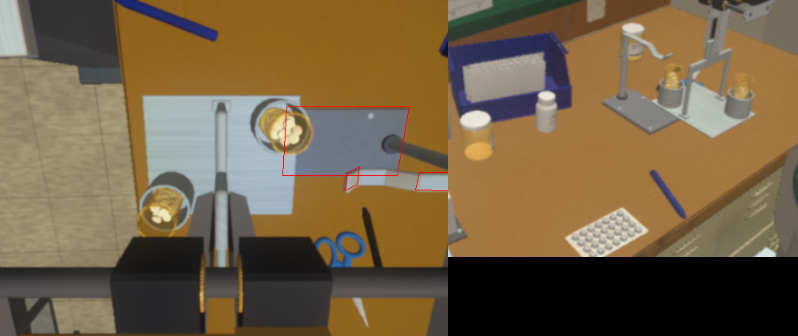

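>>> jog_arm:
  grip: [-1, -1, -1, -1, -1, -1, -1, -1, -1, -1, -1, -1]
  xyz:
    - [0.004, 0, 0]
    - [0.008, 0, 0]
    - [0.012, -0.001, 0]
    - [0.016, 0, 0]
    - [0.018, -0.001, 0]
    - [0.018, 0, 0]
    - [0.018, -0.001, 0]
    - [0.016, 0, 0]
    - [0.012, -0.001, 0]
    - [0.007, 0, 0]
    - [0.003, 0, 0]
    - [0, 0, 0]
  turn:
    - [0, 0, 0]
    - [0, 0, 0]
    - [0, 0, 0]
    - [0, 0, 0]
    - [0, 0, 0]
    - [0, 0, 0]
    - [0, 0, 0]
    - [0, 0, 0]
    - [0, 0, 0]
    - [0, 0, 0]
    - [0, 0, 0]
    - [0, 0, 0]

```text
time_s: 19.75
ee_pos: [0.5433, -0.2907, 0.2332]
tool_rot: [-0.0, 0.717, 0.697, -0.0]
ft_force: [-1.0, 0.3, -2.9]
opening: 0.082
```

>>> jog_arm:
  grip: [-1, -1, -1, -1, -1, -1, -1]
  xyz:
    - [0, 0, -0.004]
    - [0, 0, -0.008]
    - [0, 0, -0.008]
    - [0, 0, -0.007]
    - [0, 0, -0.004]
    - [0, 0, -0.002]
    - [0, 0, 0]
  turn:
    - [0, 0, 0]
    - [0, 0, 0]
    - [0, 0, 0]
    - [0, 0, 0]
    - [0, 0, 0]
    - [0, 0, 0]
    - [0, 0, 0]

```text
time_s: 20.45
ee_pos: [0.543, -0.2909, 0.2002]
tool_rot: [-0.0, 0.717, 0.697, -0.0]
ft_force: [-0.5, 0.4, -2.7]
opening: 0.085
```

>>> jog_arm:
  grip: [-1, -1, -1, -1]
  xyz:
    - [0.001, 0, -0.001]
    - [0, 0, -0.001]
    - [0, 0, -0.001]
    - [0, 0, 0]
  turn:
    - [0, 0, 0]
    - [0, 0, 0]
    - [0, 0, 0]
    - [0, 0, 0]

```text
time_s: 20.85
ee_pos: [0.544, -0.2909, 0.1974]
tool_rot: [-0.0, 0.717, 0.697, 0.0]
ft_force: [-0.5, 0.2, -3.0]
opening: 0.082
```

Run:
```python
from h import *
print(ctrl.get_state()['ft_force'])
t=ctrl.capture('scene')['image'][100:260,270:430][:,:,::-1]
w=ctrl.capture('wrist')['image'][:,:,::-1]
cv2.imwrite('pics/w5.png',np.hstack([cv2.resize(t,(360,360)),cv2.resize(w,(440,360))]))
```

```text
[-0.47254981  0.15403258 -3.04946259]
```

View pics/w5.png

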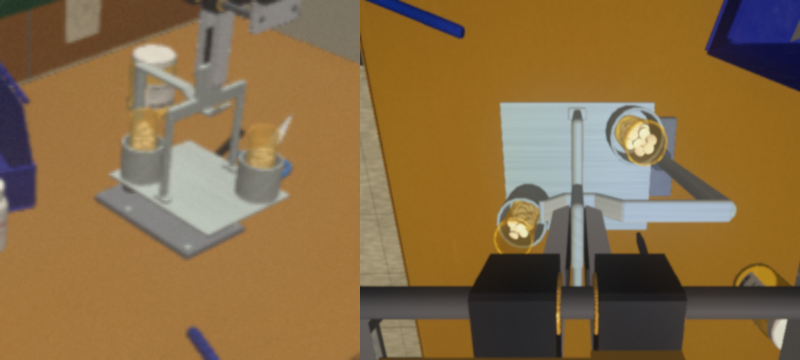

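The bar (right panel, about (578,205)) lies across the strip between the tip (545,205) and the rising part (620,205), and both vials stand. I'll lower it until the force shows contact.

>>> jog_arm:
  grip: [-1, -1, -1, -1]
  xyz:
    - [0, 0, -0.001]
    - [0, 0, 0]
    - [0, 0, -0.001]
    - [0, 0, 0]
  turn:
    - [0, 0, 0]
    - [0, 0, 0]
    - [0, 0, 0]
    - [0, 0, 0]

```text
time_s: 21.35
ee_pos: [0.5442, -0.2911, 0.1967]
tool_rot: [0.0, 0.717, 0.697, 0.0]
ft_force: [-1.9, 1.0, 4.9]
opening: 0.085
```

>>> jog_arm:
  grip: [-1, -0.75, -0.7, -0.65, -0.6, -0.55, -0.5, -0.5, -0.5, -0.5]
  xyz:
    - [0, 0, 0.001]
    - [0, 0, 0]
    - [0, 0, 0]
    - [0, 0, 0]
    - [0, 0, 0]
    - [0, 0, 0]
    - [0, 0, 0]
    - [0, 0, 0]
    - [0, 0, 0]
    - [0, 0, 0]
  turn:
    - [0, 0, 0]
    - [0, 0, 0]
    - [0, 0, 0]
    - [0, 0, 0]
    - [0, 0, 0]
    - [0, 0, 0]
    - [0, 0, 0]
    - [0, 0, 0]
    - [0, 0, 0]
    - [0, 0, 0]

```text
time_s: 22.35
ee_pos: [0.5441, -0.291, 0.1965]
tool_rot: [-0.0, 0.717, 0.697, 0.0]
ft_force: [0.2, -0.9, 0.3]
opening: 0.251
```

>>> jog_arm:
  grip: [-0.5, -0.5, -0.5, -0.5, -0.5, -0.5, -0.5, -0.5, -0.5, -0.5]
  xyz:
    - [0, 0, 0.003]
    - [0, 0, 0.006]
    - [0, 0, 0.01]
    - [0, 0, 0.015]
    - [0, 0, 0.02]
    - [0, 0, 0.02]
    - [0, 0, 0.02]
    - [0, 0, 0.01]
    - [0, 0, 0]
    - [0, 0, 0]
  turn:
    - [0, 0, 0]
    - [0, 0, 0]
    - [0, 0, 0]
    - [0, 0, 0]
    - [0, 0, 0]
    - [0, 0, 0]
    - [0, 0, 0]
    - [0, 0, 0]
    - [0, 0, 0]
    - [0, 0, 0]

```text
time_s: 23.35
ee_pos: [0.5438, -0.2907, 0.3001]
tool_rot: [-0.0, 0.717, 0.697, -0.0]
ft_force: [-0.3, 0.1, -0.4]
opening: 0.253
```

>>> jog_arm:
  grip: [-0.5, -0.5, -0.5, -0.5, -0.5, -0.5, -0.5, -0.5, -0.5, -0.5, -0.5, -0.5]
  xyz:
    - [0, 0, 0]
    - [0, 0, 0]
    - [0, 0, 0]
    - [0, 0, 0]
    - [0, 0, 0]
    - [0, 0, 0]
    - [0, 0, 0]
    - [0, 0, 0]
    - [0, 0, 0]
    - [0, 0, 0]
    - [0, 0, 0]
    - [0, 0, 0]
  turn:
    - [0, 0, 0]
    - [0, 0, 0]
    - [0, 0, 0]
    - [0, 0, 0]
    - [0, 0, 0]
    - [0, 0, 0]
    - [0, 0, 0]
    - [0, 0, 0]
    - [0, 0, 0]
    - [0, 0, 0]
    - [0, 0, 0]
    - [0, 0, 0]

```text
time_s: 24.55
ee_pos: [0.5441, -0.2909, 0.3005]
tool_rot: [0.0, 0.717, 0.697, 0.0]
ft_force: [0.4, -0.3, -0.8]
opening: 0.248
```

Run:
```python
from h import *
print(ctrl.get_state()['ft_force'],ctrl.get_state()['ee_pos'])
a=[]
for k in range(6):
    a.append(ctrl.capture('scene')['image'].astype(int))
for k in range(1,6): print(np.abs(a[k]-a[0])[100:260,270:430].mean())
t=a[-1].astype(np.uint8)[100:260,270:430][:,:,::-1]
w=ctrl.capture('wrist')['image'][:,:,::-1]
cv2.imwrite('pics/w6.png',np.hstack([cv2.resize(t,(360,360)),cv2.resize(w,(440,360))]))
```

```text
[ 0.37139526 -0.26481725 -0.83280944] [ 0.54412619 -0.29093668  0.30051469]
1.6100260416666667
1.6158723958333334
1.6117708333333334
1.5818619791666666
1.613125
```

View pics/w6.png

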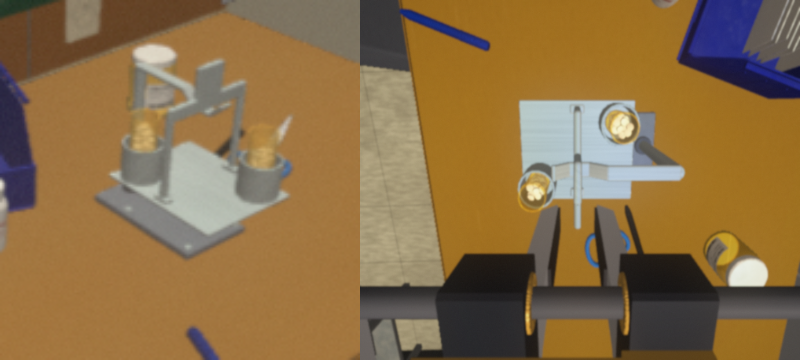

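```bash
python3 -c "
from bench import ctrl
print(ctrl.finish_job())"
```

```text
the job is handed in; nothing more can be done
None
```

The job is handed in at about 25 s of the 72 s allowed: the caddy hangs on the hook with both vials standing in their cups. No verdict was reported.

- **Lever and vial:** I pressed the lever fully down, gripped the risen vial near its rim, and stood it in the empty cup. I let go of it with the caddy still on the worktop.
- **Hanging:** I took the caddy by its grip tab, brought it over the hook tip, lowered it until the bar touched the saddle (about 8 N change in force), released it and raised the gripper clear.
- **Last checks:** The final pictures show the bar across the saddle, the caddy level, both vials upright and the gripper clear of everything. Six camera frames in a row differed only by a constant noise level, so the caddy was still.

- **High force on the lever:** At the lever's end stop the wrist force reached about 90 N. That is under the 120 N limit but higher than I intended, and it was the fingertips that pressed.
- **Not measured:** I did not measure the jar and bottle again at the end. The arm did not pass low near them, and in the pictures they look untouched.

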